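# Garnish row: cucumber lengths by size on ribbed rests

### The arm

A 6-joint arm with a two-finger parallel gripper is mounted at the origin on the work surface. World frame = base frame: x ahead of the robot, y to its left, z up, the work surface at z = 0. Lengths are in m, angles in rad, forces in N, time in s.
With the tool pointing down it reaches from about 0.35 to 0.85 m from the base axis. Payload 8.1 kg.
Tool frame: the origin (TCP) lies at the centre of the arm's flange, where the gripper is bolted on; the fingertips stand 186 mm ahead of it and the grasp point (between the pads) lies 167 mm ahead of it (robot.grasp_offset is the distance from the TCP to the grasp point, in m); z points along the fingers, y is the line along which they close (so a half turn about z gives the same grasp; the last joint's range is limited). The gripper opens to 93 mm and grips with 3 to 60 N. Pads are 15 mm wide; open, the fingers measure 128 mm over their backs; the gripper's body (75 mm by 188 mm) begins 65 mm behind the grasp point.
Start: joints at [-0.085, 0.13, 1.488, -0, 1.523, -0.085], TCP at [0.6, 0, 0.405] pointing down, gripper open.
Joint ranges: [-2.96, 2.96], [-0.89, 2.26], [0.02, 2.5], [-1.34, 4.48], [0, 2.73], [-2.66, 2.66]. Speed limits (rad/s): [2.39, 2.39, 2.79, 3.14, 3.14, 3.14].

### API

Orientations are given as a rotation vector (axis times angle).
In Python, from plant import robot gives the robot as it stands.
- The arm moves only by the tool drive_tool, never from a script. Its argument "moves" is one flat list of numbers, 7 for each row, row after row: the finger opening in mm, from 0 to 93, then the shift along the tool's x, y, z in mm, then the turn, a rotation vector about the tool's x, y, z in degrees. A call has 1 to 8 rows; each row shifts and turns the commanded pose from where the row before left it, along the tool's axes as they then stand; what a row does not reach is not made up. A row lasts 1/10 s, in which the tool goes at most 50 mm and 8.59 degrees, less where a joint would pass 70% of its speed; a pose out of reach is approached as far as the arm can. A call is refused whole if a number of a shift passes 50 or a number of a turn 8.59, either way. A call with a gripper value outside its range is refused whole. The fingers move at their own pace and stop on an object; "grip_force" is the grip in N (left out, the last holds). Time passes only in rows, so rows that do not move let the fingers close. It gives the time, the measured TCP pose, the force, the opening and the grip force at its end, in the units of the state.
- robot.read_state(): the state, without advancing time (a new reading comes with each control period).
- robot.read_camera(name): name is "scene" or "side" or "wrist"; returns a dict with "color" (400x640x3 uint8, red, green, blue), "depth" (400x640 float32, m along the optical axis (not along the pixel's ray), 0 where there is no reading), "mtx" (3x3 intrinsics, pixels), "R" (3x3) and "t" (3): a world point X has camera coordinates R X + t. Camera axes: x right, y down, z forward; pixel columns grow to the right and rows downward; lengths in m; the calibration is good to about 2 mm. A picture is of the moment at which its call begins.
- robot.close_job(): hands the job in; it is judged then, once.
The state is a dict: "t": time; "q": joint angles; "dq": joint speeds; "joint_torque": joint torques, N m; "tool_pos": TCP position; "orientation": TCP orientation; "force": force on the tool from outside, world axes, zero at the start; "wrist_torque": the same for the moment, N m; "opening": finger opening in m; "gripper_force": force on a finger pad.
Only numpy, scipy, OpenCV 4.12 (cv2) and the standard library are available. Lean on these libraries where they do the work, as an engineer would, in place of code of your own. Each camera call takes 0.05 s, during which the arm holds its last target. There are 200 camera calls.

### The job

Lay the four loose cucumber lengths in the troughs of the four ribbed rests, one on each, in order of length: the longest on the rest next to the carved half melon, then ever shorter towards the steel bowl of carrots. Each should lie along its rest, centred on it and settled between the two ribs, with nothing left rolling.

Things in the scene. Friction and masses are not known exactly. Their poses are not given: they have to be found in the camera images.
- cucumber_110_center (a point): Loose straight length of dark green cucumber with pale cut ends, a round cylinder 36 mm in diameter and 110 mm long, lying on its side on the table; it can roll. All four are alike but for their length (110, 90, 70, 50 mm). The point is its centre, half-way along and on its axis (18 mm above the table at the start); x runs along its length (either way round), y and z turn with it as it rolls.
- cucumber_90_center (a point): Loose straight length of dark green cucumber with pale cut ends, a round cylinder 36 mm in diameter and 90 mm long, lying on its side on the table; it can roll. All four are alike but for their length (110, 90, 70, 50 mm). The point is its centre, half-way along and on its axis (18 mm above the table at the start); x runs along its length (either way round), y and z turn with it as it rolls.
- cucumber_70_center (a point): Loose straight length of dark green cucumber with pale cut ends, a round cylinder 36 mm in diameter and 70 mm long, lying on its side on the table; it can roll. All four are alike but for their length (110, 90, 70, 50 mm). The point is its centre, half-way along and on its axis (18 mm above the table at the start); x runs along its length (either way round), y and z turn with it as it rolls.
- cucumber_50_center (a point): Loose straight length of dark green cucumber with pale cut ends, a round cylinder 36 mm in diameter and 50 mm long, lying on its side on the table; it can roll. All four are alike but for their length (110, 90, 70, 50 mm). The point is its centre, half-way along and on its axis (18 mm above the table at the start); x runs along its length (either way round), y and z turn with it as it rolls.
- rest_a_seat (a point): Number 1 of 4 alike white ceramic rests, fixed in a row a, b, c, d along their y, 70 mm apart, on a dark board (140 x 290 x 15 mm). Base 100 (x) x 44 x 4 mm; two ribs along x, 20 mm apart, tops 8 mm above its underside; a cucumber lies in the trough between them. Point: where the centre of a seated cucumber comes, mid-length, 38.6 mm above the table. x along the trough, z up.
- rest_b_seat (a point): Number 2 of 4 alike white ceramic rests, fixed in a row a, b, c, d along their y, 70 mm apart, on a dark board (140 x 290 x 15 mm). Base 100 (x) x 44 x 4 mm; two ribs along x, 20 mm apart, tops 8 mm above its underside; a cucumber lies in the trough between them. Point: where the centre of a seated cucumber comes, mid-length, 38.6 mm above the table. x along the trough, z up.
- rest_c_seat (a point): Number 3 of 4 alike white ceramic rests, fixed in a row a, b, c, d along their y, 70 mm apart, on a dark board (140 x 290 x 15 mm). Base 100 (x) x 44 x 4 mm; two ribs along x, 20 mm apart, tops 8 mm above its underside; a cucumber lies in the trough between them. Point: where the centre of a seated cucumber comes, mid-length, 38.6 mm above the table. x along the trough, z up.
- rest_d_seat (a point): Number 4 of 4 alike white ceramic rests, fixed in a row a, b, c, d along their y, 70 mm apart, on a dark board (140 x 290 x 15 mm). Base 100 (x) x 44 x 4 mm; two ribs along x, 20 mm apart, tops 8 mm above its underside; a cucumber lies in the trough between them. Point: where the centre of a seated cucumber comes, mid-length, 38.6 mm above the table. x along the trough, z up.
- melon_half: Carved half melon, dark green rind with red flesh upwards, 134 mm across (about 140 mm over its scalloped rim) and 72 mm high, fixed on the table just beyond one end of the row of rests; which end varies (a steel bowl of carrots, 132 mm across and 55 mm high, stands at the other end). Origin at the centre of its underside; z up.
Things that resemble listed ones, but are neither listed nor needed, are in the scene too. Leave any orange or red look-alike of the part that bears cucumber_50_center alone.

How it is judged:
By the outcome, as a careful person would: the job done as asked, in the order asked, and still so for the second after the job is handed in, with the robot touching nothing.
It also fails if it takes over 115 s, if anything falls off the work surface, if the arm or the gripper's body presses on something with over 40 N, if the wrist force passes 120 N, or if a joint passes its speed limit or range.

## Working session

There is one attempt and no reset: what is moved stays moved. The work goes in short steps, Python scripts to look and compute and a tool call to move; the robot and the scene stay as the last step left them, time stands still between calls to the robot, and variables do not carry over. Pictures are saved under pics/ and viewed, at most 14 in all, crops included, and the job is handed in when it is done.

Besides the shell and the picture viewer there is one more tool, called after "Emit:" as name(argument=value, ...), one argument or row to a line, values as JSON. drive_tool: Moves the arm, as the interface text tells. Its arguments: {"type":"object","properties":{"moves":{"type":"array","items":{"type":"number"}},"grip_force":{"type":"number"}},"required":["moves"]}

```bash
mkdir -p pics; ls
python3 - <<'E'
from plant import robot
import cv2,numpy as np
for n in ("scene","side","wrist"):
    c=robot.read_camera(n); cv2.imwrite(f"pics/{n}0.png",c["color"][:,:,::-1]); np.savez(f"{n}0.npz",**c)
    print(n,c["mtx"].tolist(),(-c["R"].T@c["t"]).round(3))
print(robot.read_state())
E
```

```text
pics
scene [[360.81391710772084, 0.0, 322.01605510642554], [0.0, 360.81391710772084, 201.10660729330834], [0.0, 0.0, 1.0]] [1.084 0.221 0.834]
side [[499.78534884884175, 0.0, 316.27229978696226], [0.0, 499.78534884884175, 204.05939226212095], [0.0, 0.0, 1.0]] [ 0.429 -0.921  0.843]
wrist [[278.00245983200836, 0.0, 318.4517425164709], [0.0, 278.00245983200836, 198.57795033793036], [0.0, 0.0, 1.0]] [0.6   0.08  0.385]
{'t': 0.15, 'q': array([-8.53652131e-02,  1.30993775e-01,  1.48904599e+00,  4.35679729e-05,
        1.52303531e+00, -8.53627774e-02]), 'dq': array([ 0.00266144, -0.00186724, -0.00225636,  0.00122036,  0.00165322,
        0.00014188]), 'joint_torque': array([ 8.59073725e-05, -5.60473788e+01, -4.92333663e+01,  7.68201635e-02,
        3.05504061e-02, -1.41810942e-04]), 'tool_pos': array([5.99814879e-01, 6.74137358e-05, 4.03915342e-01]), 'orientation': array([-2.22062475e+00, -2.22061465e+00,  1.44735555e-03]), 'force': array([ 0.59580714,  0.61534072, -1.09605488]), 'wrist_torque': array([-0.03180725,  0.0533354 , -0.08022854]), 'gripper_force': 0.0, 'opening': 0.09289879944727092}
```

View pics/scene0.png

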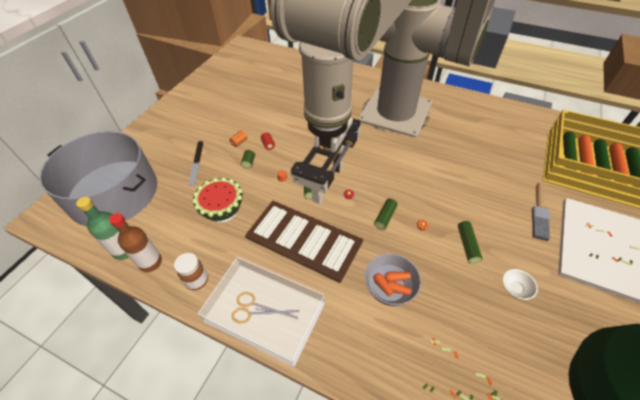

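View pics/side0.png

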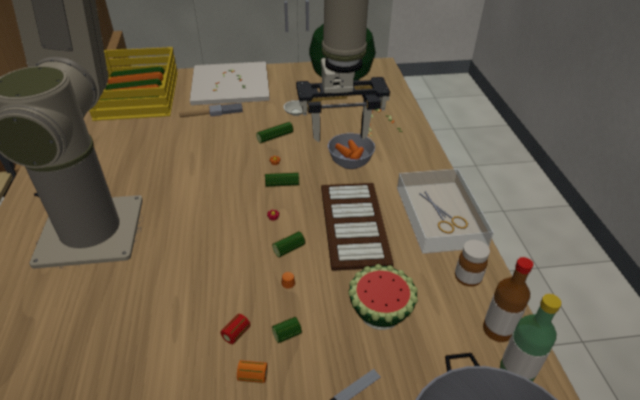

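The side view shows four green lengths at about (275,131), (282,180), (289,243) and (287,329). The red one at (236,328) and the orange one at (252,371) are look-alikes to leave alone. The board is at (355,225), with the melon at (383,295) and the bowl at (352,150). Next I measure them.

```bash
cat > h.py <<'E'
import cv2,numpy as np
def cloud(c):
    v,u=np.mgrid[:400,:640]; d=c["depth"].astype(float)
    K=c["mtx"]; P=np.stack([(u-K[0,2])/K[0,0]*d,(v-K[1,2])/K[1,1]*d,d],-1)
    return (P-c["t"])@c["R"]
def greens(c,zoff=0.,zmin=.026,zmax=.045):
    W=cloud(c); h=cv2.cvtColor(np.ascontiguousarray(c["color"]),cv2.COLOR_RGB2HSV)
    ok=(c["depth"]>0)&(W[...,2]>zmin+zoff)&(W[...,2]<zmax+zoff)&(W[...,0]>.2)&(W[...,0]<.9)&(abs(W[...,1])<.6)
    m=ok&(h[...,0]>35)&(h[...,0]<85)&(h[...,1]>60)
    n,L,s,ce=cv2.connectedComponentsWithStats(m.astype(np.uint8))
    for i in range(1,n):
        if s[i,4]<60: continue
        p=W[L==i]; r=cv2.minAreaRect((p[:,:2]*1000).astype(np.float32))
        (cx,cy),(w,hh),a=r
        if w<hh: w,hh,a=hh,w,a+90
        print("px",ce[i].round(),"n",s[i,4],"xy",round(cx,1),round(cy,1),"L",round(w,1),"W",round(hh,1),"ang",round((a+90)%180-90,1),"zmax",(np.percentile(p[:,2],98)*1000).round(1))
E
python3 - <<'E'
from h import *
for n in("side","scene"):
    c=np.load(n+"0.npz");print(n);greens(c)
    W=cloud(c);col=c["color"].astype(int)
    m=(col.min(-1)>150)&(W[...,2]>.015)&(W[...,2]<.03)&(W[...,0]>.4)&(W[...,0]<.75)
    k,L,s,ce=cv2.connectedComponentsWithStats(m.astype(np.uint8))
    for i in range(1,k):
        if s[i,4]>60:
            p=W[L==i]; print("white",ce[i].round(),s[i,4],cv2.minAreaRect((p[:,:2]*1000).astype(np.float32)),np.median(p[:,2]))
    # board
    m=(col.max(-1)<110)&(W[...,2]>.008)&(W[...,2]<.022)&(W[...,0]>.4)&(W[...,0]<.8)&(abs(W[...,1])<.4)
    k,L,s,ce=cv2.connectedComponentsWithStats(m.astype(np.uint8)); i=1+s[1:,4].argmax()
    print("board",ce[i],cv2.minAreaRect((W[L==i][:,:2]*1000).astype(np.float32)))
    for (u,v) in ([(287,281),(273,215),(275,160),(383,293),(352,150)] if n=="side" else []): print(u,v,W[v,u].round(3))
E
```

```text
side
px [274. 130.] n 236 xy 468.5 342.3 L 109.9 W 31.9 ang 25.6 zmax 38.7
px [282. 177.] n 273 xy 471.5 112.4 L 86.7 W 31.4 ang 0.8 zmax 37.9
px [289. 242.] n 309 xy 471.5 -124.2 L 70.7 W 28.4 ang 27.0 zmax 38.8
px [286. 328.] n 359 xy 446.1 -352.7 L 49.3 W 33.6 ang 20.5 zmax 37.8
white [352. 209.] 84 ((634.135986328125, -20.809814453125), (12.218914985656738, 92.3246078491211), 86.1109390258789) 0.019172983026907817
white [354. 229.] 96 ((631.1243896484375, -91.00115966796875), (11.44642448425293, 92.61351776123047), 87.12747955322266) 0.01893187508133283
white [360. 251.] 109 ((628.0803833007812, -161.341552734375), (10.810707092285156, 92.36309051513672), 86.39334869384766) 0.019220711630786494
board [354.89155722 229.46679174] ((633.7031860351562, -57.68836975097656), (294.6910095214844, 140.2498779296875), 86.92817687988281)
287 281 [ 0.457 -0.232  0.024]
273 215 [ 0.44  -0.01   0.012]
275 160 [0.46  0.217 0.012]
383 293 [ 0.64  -0.32   0.065]
352 150 [0.674 0.201 0.04 ]
scene
px [248. 156.] n 94 xy 445.5 -343.6 L 51.5 W 26.7 ang 15.3 zmax 36.6
px [387. 212.] n 263 xy 473.0 123
[... 691 characters left out ...]
38. 253.] 557 ((639.4749145507812, 49.28789520263672), (44.40754318237305, 99.95885467529297), 86.73552703857422) 0.01943023783693945
white [601. 275.] 1635 ((432.4130554199219, 658.7174072265625), (64.374755859375, 172.4645233154297), 0.03373784199357033) 0.017809296655512626
white [379. 271.] 146 ((651.4791870117188, 165.268310546875), (30.631845474243164, 83.16537475585938), 62.877811431884766) 0.019671290194188618
white [519. 281.] 273 ((541.8070068359375, 482.2835693359375), (77.37133026123047, 77.70844268798828), 87.22117614746094) 0.02316836057082299
board [305.50046468 243.51347584] ((634.9827880859375, -54.458526611328125), (288.0968017578125, 138.82925415039062), 86.81648254394531)
```

Lengths and rests are clear. Length by position: 110 at (470,345), 90 at (472,118), 70 at (472,-124), 50 at (446,-348). The melon stands at the y=-160 end, so the targets run 110 → y -160, 90 → -90, 70 → -20, 50 → +50. I start with the 70 and refine its position with the wrist camera.

Emit:
drive_tool(
  moves=[93, -41, -43, 0, 0, 0, 0, 93, -41, -43, 0, 0, 0, 0, 93, -41, -42, 0, 0, 0, 0, 93, 0, 0, 0, 0, 0, 8.5, 93, 0, 0, 0, 0, 0, 8.5, 93, 0, 0, 0, 0, 0, 8.5, 93, 0, 0, 0, 0, 0, 8.5, 93, 0, 0, 0, 0, 0, 8.5],
  grip_force=15,
)

```text
t: 0.95
tool_pos: [0.4917, -0.104, 0.4045]
orientation: [-2.879, -1.256, 0.001]
force: [0.7, 0.1, -0.1]
opening: 0.0927
gripper_force: 0.0
```

Emit:
drive_tool(
  moves=[93, 0, 0, 0, 0, 0, 8.5, 93, 0, 0, 0, 0, 0, 8.5, 93, 0, 0, 0, 0, 0, 3.5, 93, 0, 0, 0, 0, 0, 0, 93, 0, 0, 0, 0, 0, 0],
)

```text
t: 1.45
tool_pos: [0.4918, -0.1039, 0.4045]
orientation: [-3.054, -0.737, 0.001]
force: [-1.3, -0.5, -0.2]
opening: 0.0928
gripper_force: 0.0
```

```bash
cat >> h.py <<'E'
from scipy.spatial.transform import Rotation as Ro
def pose():
    from plant import robot
    s=robot.read_state(); R=Ro.from_rotvec(s["orientation"]).as_matrix()
    print("t",round(s["t"],2),"tcp",(s["tool_pos"]*1000).round(1),"yaw",np.degrees(np.arctan2(R[1,1],R[0,1])).round(2),"tilt",np.degrees(np.arccos(-R[2,2])).round(2),"open",round(s["opening"]*1000,1),"gf",round(s["gripper_force"],1),"F",s["force"].round(1))
    return s["tool_pos"]*1000,R
def to(x,y,z,yaw=None):
    """tool-frame shift (mm) at the present yaw to reach world x,y,z, and the turn about tool z after it"""
    p,R=pose(); print("shift",((np.array([x,y,z])-p)@R).round(1), end=" ")
    if yaw is not None: print("turn",round(np.degrees(np.arctan2(R[1,1],R[0,1]))-yaw,1),end="")
    print()
def look(name,cam="wrist"):
    from plant import robot
    c=robot.read_camera(cam); cv2.imwrite(f"pics/{name}.png",c["color"][:,:,::-1]); np.savez(f"{name}.npz",**c); return c
E
python3 - <<'E'
from h import *
c=look("w1");greens(c);pose()
W=cloud(c);print(W[10:390:60,20:640:150,2].round(3))
E
```

```text
px [150. 113.] n 2047 xy 469.3 117.6 L 90.1 W 32.4 ang -3.3 zmax 38.5
px [479. 146.] n 80 xy 620.4 -261.2 L 50.0 W 8.7 ang 15.3 zmax 44.8
px [320. 199.] n 1191 xy 467.7 -118.9 L 69.0 W 31.9 ang 28.2 zmax 38.1
px [457. 272.] n 207 xy 456.9 -342.6 L 28.6 W 24.0 ang -73.8 zmax 37.9
t 1.5 tcp [ 491.8 -103.9  404.6] yaw -62.88 tilt 0.02 open 92.9 gf 0.0 F [ 0.2 -0.1  0.5]
[[ 0.001  0.001  0.023  0.001  0.001]
 [ 0.001  0.003  0.017  0.002  0.001]
 [ 0.002  0.002  0.001 -0.    -0.001]
 [ 0.003  0.002  0.037  0.001  0.002]
 [ 0.002  0.002  0.002  0.001  0.001]
 [ 0.328  0.321  0.322  0.322  0.328]
 [ 0.339  0.316  0.333  0.333  0.339]]
```

View pics/w1.png

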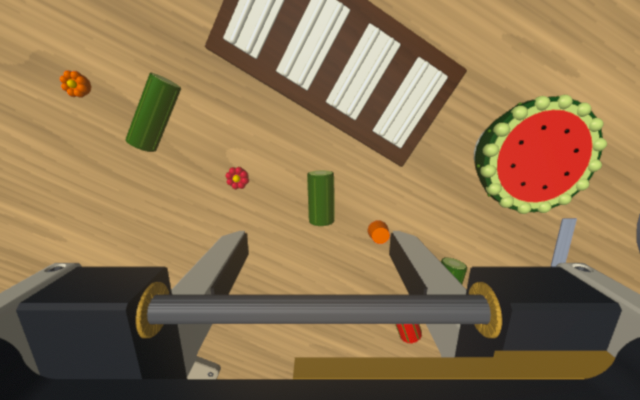

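The wrist view shows the 70 mm length at (320,198), the 90 at (153,112), the board with rests at (335,70) and the melon at (543,153). The carrot bit at (378,232) and tomatoes are clear of the grasp.

Run:
```python
from h import *
c=np.load("w1.npz");W=cloud(c);col=c["color"].astype(int)
m=(col.min(-1)>150)&(W[...,2]>.012)&(W[...,2]<.03)
k,L,s,ce=cv2.connectedComponentsWithStats(m.astype(np.uint8))
for i in range(1,k):
    if s[i,4]>200: print(ce[i].round(),cv2.minAreaRect((W[L==i][:,:2]*1000).astype(np.float32)))
to(468,-119,190,-61.8)
```

```text
[237.  20.] ((612.96630859375, 63.52283477783203), (14.218413352966309, 49.683719635009766), 87.3779067993164)
[253.  24.] ((617.9686279296875, 45.53115463256836), (18.984716415405273, 61.609886169433594), 86.78743743896484)
[266.  27.] ((620.2957153320312, 30.976654052734375), (8.454656600952148, 67.7842025756836), 86.40504455566406)
[299.  36.] ((629.4867553710938, -7.204328536987305), (14.065862655639648, 90.27302551269531), 87.25226593017578)
[314.  40.] ((632.8914794921875, -25.15449333190918), (18.90771484375, 98.95369720458984), 86.6281509399414)
[326.  47.] ((632.3175659179688, -39.83950424194336), (8.19688606262207, 98.80574798583984), 87.28118896484375)
[363.  71.] ((629.2716064453125, -91.9339828491211), (43.2984619140625, 98.84932708740234), 86.87638092041016)
[410. 102.] ((625.7402954101562, -161.68003845214844), (43.749267578125, 99.12226104736328), 86.76005554199219)
t 1.5 tcp [ 491.8 -103.9  404.6] yaw -62.88 tilt 0.02 open 92.9 gf 0.0 F [ 0.2 -0.1  0.5]
shift [-28.    2.6 214.6] turn -1.1
```

Emit:
drive_tool(
  moves=[93, -14, 1, 40, 0, 0, -1.1, 93, -14, 1.5, 40, 0, 0, 0, 93, 0, 0, 45, 0, 0, 0, 93, 0, 0, 40, 0, 0, 0, 93, 0, 0, 30, 0, 0, 0, 93, 0, 0, 15, 0, 0, 0, 93, 0, 0, 0, 0, 0, 0],
)

```text
t: 2.2
tool_pos: [0.4666, -0.1185, 0.1919]
orientation: [-3.044, -0.764, 0.007]
force: [-0.6, 1.1, 0.1]
opening: 0.0929
gripper_force: 0.0
```

Run:
```python
from h import *
to(468,-119,190,-61.8)
```

```text
t 2.2 tcp [ 466.6 -118.5  191.9] yaw -61.83 tilt 0.32 open 92.9 gf 0.0 F [-0.6  1.1  0.1]
shift [1.  1.1 1.9] turn -0.0
```

Emit:
drive_tool(
  moves=[20, 1, 1, 1, 0, 0, 0, 20, 0, 0, 0, 0, 0, 0, 20, 0, 0, 0, 0, 0, 0, 20, 0, 0, 0, 0, 0, 0, 20, 0, 0, 0, 0, 0, 0, 20, 0, 0, 0, 0, 0, 0, 20, 0, 0, 0, 0, 0, 0, 20, 0, 0, 0, 0, 0, 0],
)

```text
t: 3.0
tool_pos: [0.4695, -0.1194, 0.1937]
orientation: [-3.048, -0.763, 0.0]
force: [0.4, 0.8, -0.1]
opening: 0.0354
gripper_force: 15.0
```

Emit:
drive_tool(
  moves=[20, 0, 0, -10, 0, 0, 0, 20, 0, 0, -25, 0, 0, 0, 20, 0, 0, -30, 0, 0, 0, 20, 0, 0, -15, 0, 0, 0, 20, 0, 0, 0, 0, 0, 0],
)

```text
t: 3.5
tool_pos: [0.4707, -0.1199, 0.2772]
orientation: [3.045, 0.762, 0.007]
force: [0.4, 0.2, -0.3]
opening: 0.0354
gripper_force: 15.0
```

Run:
```python
from h import *
to(633,-21.5,270,-93.2)
c=look("w2");greens(c,.05,.0,.1)
```

```text
t 3.5 tcp [ 470.7 -119.9  277.2] yaw -61.9 tilt 0.32 open 35.4 gf 15.0 F [ 0.4  0.2 -0.3]
shift [189.5 -10.4   7.8] turn 31.3
px [601. 156.] n 5842 xy 609.2 -281.5 L 123.9 W 46.7 ang 38.7 zmax 72.9
px [318. 248.] n 5239 xy 474.5 -118.7 L 61.3 W 38.2 ang 27.4 zmax 121.3
```

View pics/w2.png

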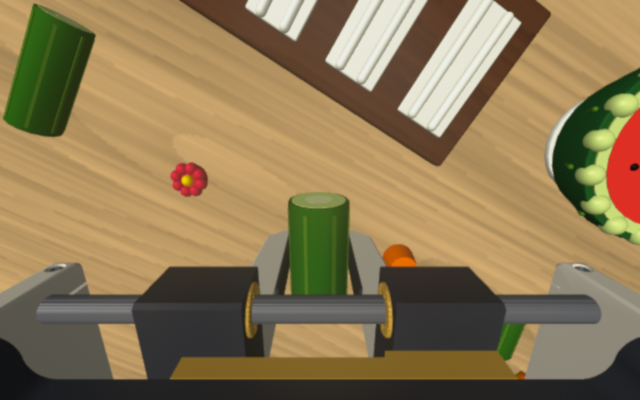

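Held (opening 35.4). Next, over to rest c at (634,-21).

Emit:
drive_tool(
  moves=[20, 32, -2, 0, 0, 0, 0, 20, 40, -2, 0, 0, 0, 0, 20, 40, -2, 0, 0, 0, 0, 20, 40, -2, 0, 0, 0, 0, 20, 38, -2, 0, 0, 0, 0, 20, 0, 0, 0, 0, 0, 8, 20, 0, 0, 0, 0, 0, 8, 20, 0, 0, 0, 0, 0, 8],
)

```text
t: 4.35
tool_pos: [0.632, -0.0207, 0.2711]
orientation: [-3.139, -0.104, 0.006]
force: [0.3, 0.8, -0.4]
opening: 0.0353
gripper_force: 15.0
```

Emit:
drive_tool(
  moves=[20, 0, 0, 0, 0, 0, 7.3, 20, 0, 0, 0, 0, 0, 0, 20, 0, 0, 0, 0, 0, 0],
)

```text
t: 4.65
tool_pos: [0.632, -0.0211, 0.2723]
orientation: [-3.14, 0.082, 0.003]
force: [-0.3, 0.6, -0.9]
opening: 0.0356
gripper_force: 15.0
```

Run:
```python
from h import *
to(634.3,-20.9,225,-93.2)
```

```text
t 4.65 tcp [632.  -21.1 272.3] yaw -92.98 tilt 0.12 open 35.6 gf 15.0 F [-0.3  0.6 -0.9]
shift [ 2.4 -0.3 47.3] turn 0.2
```

Emit:
drive_tool(
  moves=[20, 2, 0, 15, 0, 0, 0.2, 20, 2, 0, 20, 0, 0, 0, 20, 0, 0, 13, 0, 0, 0, 20, 0, 0, 4, 0, 0, 0, 20, 0, 0, 0, 0, 0, 0, 20, 0, 0, 0, 0, 0, 0],
)

```text
t: 5.25
tool_pos: [0.6367, -0.0214, 0.2223]
orientation: [3.14, -0.093, 0.001]
force: [0.5, -0.2, -0.5]
opening: 0.0353
gripper_force: 15.0
```

Run:
```python
from h import *
to(636,-20.9,214.3,-93.2)
```

```text
t 5.25 tcp [636.7 -21.4 222.3] yaw -93.38 tilt 0.04 open 35.3 gf 15.0 F [ 0.5 -0.2 -0.5]
shift [-0.7 -0.5  8. ] turn -0.2
```

Emit:
drive_tool(
  moves=[20, 0, -0.5, 3, 0, 0, 0, 20, 0, 0, 3, 0, 0, 0, 20, 0, 0, 2, 0, 0, 0, 20, 0, 0, 0, 0, 0, 0, 20, 0, 0, 0, 0, 0, 0],
)

```text
t: 5.75
tool_pos: [0.6368, -0.0209, 0.2149]
orientation: [3.14, -0.093, 0.002]
force: [-3.6, 0.6, 5.6]
opening: 0.0353
gripper_force: 15.0
```

Contact at 5.6 N, so it is seated. Now a narrow release (50 mm) and straight up.

Emit:
drive_tool(
  moves=[38, 0, 0, 0, 0, 0, 0, 42, 0, 0, 0, 0, 0, 0, 50, 0, 0, 0, 0, 0, 0, 50, 0, 0, 0, 0, 0, 0, 50, 0, 0, -10, 0, 0, 0, 50, 0, 0, -25, 0, 0, 0, 50, 0, 0, -35, 0, 0, 0, 93, 0, 0, -40, 0, 0, 0],
)

```text
t: 6.55
tool_pos: [0.6359, -0.0208, 0.3243]
orientation: [-3.14, 0.093, 0.003]
force: [0.2, 0.5, -0.6]
opening: 0.0541
gripper_force: 0.0
```

Run:
```python
from h import *
print("seated?");c=look("s3","scene");greens(c,.0,.026,.065);print();c=look("sd3","side");greens(c,.0,.026,.065)
to(470,118,330,-93)
```

```text
seated?
px [248. 156.] n 95 xy 447.6 -342.6 L 49.2 W 26.8 ang 20.0 zmax 37.3
px [387. 212.] n 267 xy 473.0 123.2 L 87.5 W 29.2 ang -3.4 zmax 36.8
px [470. 240.] n 383 xy 470.2 348.9 L 108.3 W 27.1 ang 25.2 zmax 37.5
px [315. 236.] n 303 xy 636.8 -18.5 L 71.6 W 33.2 ang -4.2 zmax 57.5

px [335.  80.] n 64 xy 682.0 589.4 L 51.2 W 19.2 ang -6.8 zmax 64.3
px [275. 130.] n 234 xy 470.2 338.8 L 109.2 W 39.5 ang 24.0 zmax 38.0
px [282. 177.] n 267 xy 471.5 113.0 L 86.7 W 28.3 ang -1.8 zmax 38.0
px [354. 203.] n 367 xy 636.1 -29.2 L 69.8 W 29.1 ang -4.9 zmax 58.9
px [378. 319.] n 273 xy 623.1 -368.6 L 106.9 W 30.5 ang -19.6 zmax 64.7
px [286. 328.] n 365 xy 445.9 -352.2 L 49.4 W 31.2 ang 22.0 zmax 38.3
t 6.65 tcp [638.6 -21.1 332.4] yaw -93.4 tilt 0.69 open 61.8 gf 0.0 F [0.8 0.3 1.5]
shift [-176.6 -128.9    0.2] turn -0.4
```

Seated at the right height (top 57 mm) and centred within 2 mm. Next the 90.

Emit:
drive_tool(
  moves=[93, -30, -22, 0, 0, 0, 0, 93, -40, -29, 0, 0, 0, 0, 93, -40, -29, 0, 0, 0, 0, 93, -40, -29, 0, 0, 0, 0, 93, -27, -20, 0, 0, 0, 0, 93, 0, 0, 0, 0, 0, 0, 93, 0, 0, 0, 0, 0, 0],
)

```text
t: 7.35
tool_pos: [0.4672, 0.1188, 0.3245]
orientation: [-3.14, 0.091, -0.003]
force: [0.3, 0.9, 0.2]
opening: 0.093
gripper_force: 0.0
```

Run:
```python
from h import *
c=look("w4");greens(c,.0,.026,.065)
to(469.5,117.6,190,-93.3)
```

```text
px [475.  21.] n 2019 xy 616.3 -19.6 L 33.9 W 33.3 ang -3.2 zmax 58.4
px [318. 192.] n 2646 xy 469.8 119.3 L 89.3 W 33.6 ang -3.3 zmax 38.0
px [100. 206.] n 3195 xy 466.5 343.5 L 108.6 W 28.6 ang 25.3 zmax 38.3
t 7.4 tcp [467.8 118.3 324.5] yaw -93.37 tilt 0.09 open 93.1 gf 0.0 F [0.  0.2 0.1]
shift [  1.5   0.6 134.5] turn -0.1
```

Emit:
drive_tool(
  moves=[93, 2, -0.5, 30, 0, 0, 0, 93, 0, 0, 40, 0, 0, 0, 93, 0, 0, 40, 0, 0, 0, 93, 0, 0, 18, 0, 0, 0, 93, 0, 0, 6, 0, 0, 0, 93, 0, 0, 0, 0, 0, 0, 93, 0, 0, 0, 0, 0, 0],
)

```text
t: 8.1
tool_pos: [0.4707, 0.1185, 0.1911]
orientation: [-3.14, 0.094, -0.003]
force: [1.0, -0.4, 0.4]
opening: 0.0932
gripper_force: 0.0
```

Emit:
drive_tool(
  moves=[20, 0, 0, 0, 0, 0, 0, 20, 0, 0, 0, 0, 0, 0, 20, 0, 0, 0, 0, 0, 0, 20, 0, 0, 0, 0, 0, 0, 20, 0, 0, 0, 0, 0, 0, 20, 0, 0, 0, 0, 0, 0, 20, 0, 0, 0, 0, 0, 0, 20, 0, 0, 0, 0, 0, 0],
)

```text
t: 8.9
tool_pos: [0.4694, 0.1188, 0.1897]
orientation: [-3.14, 0.093, 0.0]
force: [-0.2, 0.0, -1.1]
opening: 0.0359
gripper_force: 15.0
```

Run:
```python
from h import *
to(630.3,-91,290,-93.2)
```

```text
t 8.9 tcp [469.4 118.8 189.7] yaw -93.4 tilt 0.01 open 35.9 gf 15.0 F [-0.2  0.  -1.1]
shift [ 173.   199.9 -100.3] turn -0.2
```

Emit:
drive_tool(
  moves=[20, 0, 0, -15, 0, 0, 0, 20, 0, 0, -35, 0, 0, 0, 20, 0, 0, -35, 0, 0, 0, 20, 0, 0, -15, 0, 0, 0, 20, 25, 29, 0, 0, 0, 0, 20, 34, 39, 0, 0, 0, 0, 20, 34, 39, 0, 0, 0, 0, 20, 34, 39, 0, 0, 0, 0],
)

```text
t: 9.7
tool_pos: [0.5852, -0.0319, 0.2896]
orientation: [-3.14, 0.092, -0.0]
force: [0.5, 0.2, 0.2]
opening: 0.0354
gripper_force: 15.0
```

Emit:
drive_tool(
  moves=[20, 28, 33, 0, 0, 0, 0, 20, 18, 21, 0, 0, 0, 0.2, 20, 0, 0, 0, 0, 0, 0, 20, 0, 0, 0, 0, 0, 0],
)

```text
t: 10.1
tool_pos: [0.6269, -0.0874, 0.2889]
orientation: [-3.139, 0.1, 0.002]
force: [-0.6, -0.3, -1.5]
opening: 0.0356
gripper_force: 15.0
```

Run:
```python
from h import *
to(630,-91,210,-93.2)
```

```text
t 10.1 tcp [626.9 -87.4 288.9] yaw -93.67 tilt 0.09 open 35.6 gf 15.0 F [-0.6 -0.3 -1.5]
shift [ 3.5  3.5 78.9] turn -0.5
```

Emit:
drive_tool(
  moves=[20, 3, 3.5, 10, 0, 0, -0.4, 20, 0, 0, 25, 0, 0, 0, 20, 0, 0, 25, 0, 0, 0, 20, 0, 0, 10, 0, 0, 0, 20, 0, 0, 2, 0, 0, 0, 20, 0, 0, 0, 0, 0, 0, 20, 0, 0, 0, 0, 0, 0],
)

```text
t: 10.8
tool_pos: [0.6305, -0.0906, 0.2193]
orientation: [3.14, -0.087, 0.004]
force: [-0.0, 0.5, -0.1]
opening: 0.0355
gripper_force: 15.0
```

Run:
```python
from h import *
to(630,-91,210,-93.2)
```

```text
t 10.8 tcp [630.5 -90.6 219.3] yaw -93.18 tilt 0.14 open 35.5 gf 15.0 F [-0.   0.5 -0.1]
shift [-0.5  0.4  9.3] turn 0.0
```

Emit:
drive_tool(
  moves=[20, -0.5, 0.3, 4, 0, 0, 0, 20, 0, 0, 3, 0, 0, 0, 20, 0, 0, 2, 0, 0, 0, 20, 0, 0, 0, 0, 0, 0, 20, 0, 0, 0, 0, 0, 0],
)

```text
t: 11.3
tool_pos: [0.6297, -0.0913, 0.2103]
orientation: [3.14, -0.088, 0.002]
force: [-4.0, -0.6, 8.6]
opening: 0.0358
gripper_force: 15.0
```

Emit:
drive_tool(
  moves=[38, 0, 0, 0, 0, 0, 0, 42, 0, 0, 0, 0, 0, 0, 50, 0, 0, 0, 0, 0, 0, 50, 0, 0, 0, 0, 0, 0, 50, 0, 0, -10, 0, 0, 0, 50, 0, 0, -30, 0, 0, 0, 50, 0, 0, -40, 0, 0, 0, 93, 0, 0, -30, 0, 0, 0],
)

```text
t: 12.1
tool_pos: [0.6296, -0.091, 0.3218]
orientation: [3.14, -0.088, 0.003]
force: [0.7, -0.6, 0.7]
opening: 0.0543
gripper_force: 0.0
```

Emit:
drive_tool(
  moves=[93, -20, 32, 0, 0, 0, 0, 93, -25, 40, 0, 0, 0, 0, 93, -25, 40, 0, 0, 0, 0, 93, -25, 40, 0, 0, 0, 0, 93, -25, 40, 0, 0, 0, 0, 93, -25, 40, 0, 0, 0, 0, 93, -24, 33, 0, 0, 0, -8, 93, 0, 0, 0, 0, 0, -8],
)

```text
t: 12.9
tool_pos: [0.4429, -0.3498, 0.3197]
orientation: [3.12, 0.351, -0.001]
force: [0.4, 1.2, -0.7]
opening: 0.0929
gripper_force: 0.0
```

Emit:
drive_tool(
  moves=[93, 0, 0, 0, 0, 0, -7, 93, 0, 0, 0, 0, 0, 0, 93, 0, 0, 0, 0, 0, 0],
)

```text
t: 13.2
tool_pos: [0.4459, -0.3461, 0.3193]
orientation: [3.095, 0.534, 0.001]
force: [0.9, -1.2, -0.4]
opening: 0.0928
gripper_force: 0.0
```

Run:
```python
from h import *
c=look("w5");greens(c,.0,.026,.065)
to(446,-346,190,-70)
```

```text
px [321. 200.] n 1494 xy 444.6 -350.1 L 49.6 W 32.7 ang 20.5 zmax 38.0
t 13.25 tcp [ 446.  -346.   319.2] yaw -70.37 tilt 0.03 open 93.1 gf 0.0 F [ 0.6 -0.4  0.4]
shift [ -0.   -0.  129.2] turn -0.4
```

View pics/w5.png

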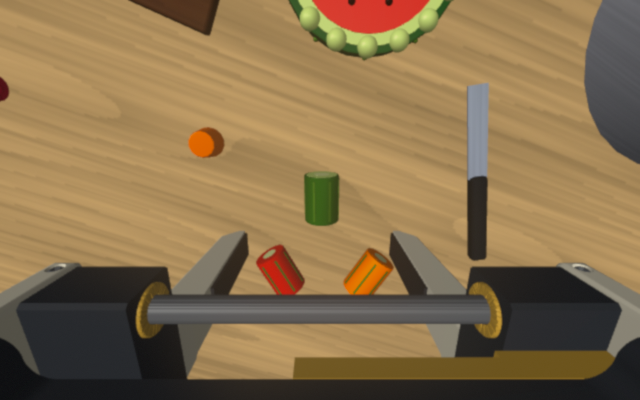

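The 50 mm length is the green one at (321,198). The red one at (280,270) and the orange one at (368,272) are the look-alikes, about 70 mm off along the tool's x, clear of the fingers' path.

Emit:
drive_tool(
  moves=[93, -2.5, 3, 30, 0, 0, 0, 93, 0, 0, 40, 0, 0, 0, 93, 0, 0, 35, 0, 0, 0, 93, 0, 0, 18, 0, 0, 0, 93, 0, 0, 5, 0, 0, 0, 93, 0, 0, 0, 0, 0, 0, 93, 0, 0, 0, 0, 0, 0],
)

```text
t: 13.95
tool_pos: [0.4452, -0.3502, 0.1923]
orientation: [3.093, 0.539, 0.002]
force: [-0.1, -1.1, 0.1]
opening: 0.0929
gripper_force: 0.0
```

Run:
```python
from h import *
to(444.6,-350.1,190.5,-69.5)
```

```text
t 13.95 tcp [ 445.2 -350.2  192.3] yaw -70.22 tilt 0.13 open 92.9 gf 0.0 F [-0.1 -1.1  0.1]
shift [-0.6 -0.3  1.8] turn -0.7
```

Emit:
drive_tool(
  moves=[20, -0.5, 0, 1, 0, 0, -0.5, 20, 0, 0, 0, 0, 0, 0, 20, 0, 0, 0, 0, 0, 0, 20, 0, 0, 0, 0, 0, 0, 20, 0, 0, 0, 0, 0, 0, 20, 0, 0, 0, 0, 0, 0, 20, 0, 0, 0, 0, 0, 0, 20, 0, 0, 0, 0, 0, 0],
)

```text
t: 14.75
tool_pos: [0.444, -0.3499, 0.1897]
orientation: [-3.092, -0.554, 0.0]
force: [-0.4, -0.1, -0.2]
opening: 0.0354
gripper_force: 15.0
```

Emit:
drive_tool(
  moves=[20, 0, 0, -15, 0, 0, 0, 20, 0, 0, -35, 0, 0, 0, 20, 0, 0, -40, 0, 0, 0, 20, 0, 0, -30, 0, 0, 0, 20, 0, 0, -10, 0, 0, 0, 20, 0, 0, 0, 0, 0, 0],
)

```text
t: 15.35
tool_pos: [0.4445, -0.3504, 0.3223]
orientation: [3.089, 0.553, 0.004]
force: [0.6, -0.6, -0.9]
opening: 0.0356
gripper_force: 15.0
```

Run:
```python
from h import *
to(638.3,49,321,-93.2)
```

```text
t 15.35 tcp [ 444.5 -350.4  322.3] yaw -69.7 tilt 0.25 open 35.6 gf 15.0 F [ 0.6 -0.6 -0.9]
shift [ 320.3 -307.4    0.7] turn 23.5
```

Emit:
drive_tool(
  moves=[20, 20, -19, 0, 0, 0, 0, 20, 30, -29, 0, 0, 0, 0, 20, 30, -29, 0, 0, 0, 0, 20, 30, -29, 0, 0, 0, 0, 20, 30, -29, 0, 0, 0, 0, 20, 30, -29, 0, 0, 0, 0, 20, 30, -29, 0, 0, 0, 0, 20, 30, -29, 0, 0, 0, 0],
)

```text
t: 16.15
tool_pos: [0.5824, -0.0602, 0.3171]
orientation: [-3.091, -0.553, 0.006]
force: [1.1, -0.5, 0.7]
opening: 0.0354
gripper_force: 15.0
```

Emit:
drive_tool(
  moves=[20, 30, -29, 0, 0, 0, 0, 20, 30, -29, 0, 0, 0, 0, 20, 20, -18, 0, 0, 0, 0, 20, 10, -9, 0, 0, 0, 7.5, 20, 0, 0, 0, 0, 0, 8, 20, 0, 0, 0, 0, 0, 8, 20, 0, 0, 0, 0, 0, 0, 20, 0, 0, 0, 0, 0, 0],
)

```text
t: 16.95
tool_pos: [0.6371, 0.0489, 0.3178]
orientation: [3.14, -0.081, -0.005]
force: [-0.4, -0.5, 0.1]
opening: 0.0356
gripper_force: 15.0
```

Run:
```python
from h import *
to(638.3,49,211,-93.2)
c=look("w6");greens(c,.0,.04,.065)
```

```text
t 16.95 tcp [637.1  48.9 317.8] yaw -92.96 tilt 0.17 open 35.6 gf 15.0 F [-0.4 -0.5  0.1]
shift [  1.5  -0.2 106.8] turn 0.2
px [465. 200.] n 3667 xy 630.1 -90.5 L 90.3 W 33.3 ang -3.1 zmax 58.6
px [392. 200.] n 2707 xy 635.2 -21.8 L 70.6 W 34.1 ang -3.2 zmax 58.6
px [637. 198.] n 169 xy 623.8 -258.4 L 44.9 W 7.6 ang 14.6 zmax 47.4
```

The 90 and 70 are seated where they should be. Lowering the 50.

Emit:
drive_tool(
  moves=[20, 1.5, 0, 15, 0, 0, 0.2, 20, 0, 0, 30, 0, 0, 0, 20, 0, 0, 30, 0, 0, 0, 20, 0, 0, 16, 0, 0, 0, 20, 0, 0, 6, 0, 0, 0, 20, 0, 0, 0, 0, 0, 0, 20, 0, 0, 0, 0, 0, 0],
)

```text
t: 17.7
tool_pos: [0.6398, 0.0488, 0.2241]
orientation: [-3.14, 0.093, -0.003]
force: [0.7, 0.7, -0.6]
opening: 0.0354
gripper_force: 15.0
```

Run:
```python
from h import *
to(638.3,49,210.3,-93.2)
```

```text
t 17.7 tcp [639.8  48.8 224.1] yaw -93.39 tilt 0.12 open 35.4 gf 15.0 F [ 0.7  0.7 -0.6]
shift [-1.6 -0.1 13.8] turn -0.2
```

Emit:
drive_tool(
  moves=[20, -1, 0, 5, 0, 0, 0, 20, 0, 0, 4, 0, 0, 0, 20, 0, 0, 2, 0, 0, 0, 20, 0, 0, 2, 0, 0, 0, 20, 0, 0, 0, 0, 0, 0, 20, 0, 0, 0, 0, 0, 0],
)

```text
t: 18.3
tool_pos: [0.6383, 0.0489, 0.2107]
orientation: [3.14, -0.093, 0.001]
force: [-3.4, -0.3, 6.3]
opening: 0.0355
gripper_force: 15.0
```

Emit:
drive_tool(
  moves=[38, 0, 0, 0, 0, 0, 0, 42, 0, 0, 0, 0, 0, 0, 50, 0, 0, 0, 0, 0, 0, 50, 0, 0, 0, 0, 0, 0, 50, 0, 0, -10, 0, 0, 0, 50, 0, 0, -30, 0, 0, 0, 50, 0, 0, -40, 0, 0, 0, 93, 0, 0, -30, 0, 0, 0],
)

```text
t: 19.1
tool_pos: [0.6384, 0.049, 0.3229]
orientation: [-3.14, 0.093, -0.003]
force: [-0.1, -1.0, -0.1]
opening: 0.0543
gripper_force: 0.0
```

Emit:
drive_tool(
  moves=[93, -20, -30, 0, 0, 0, 0, 93, -25, -38, 0, 0, 0, 0, 93, -25, -38, 0, 0, 0, 0, 93, -25, -38, 0, 0, 0, 0, 93, -25, -38, 0, 0, 0, 0, 93, -25, -38, 0, 0, 0, 0, 93, -25, -38, 0, 0, 0, 0, 93, -16, -27, 0, 0, 0, -8],
)

```text
t: 19.9
tool_pos: [0.4676, 0.3467, 0.3208]
orientation: [-3.138, -0.129, -0.001]
force: [0.4, -0.1, 0.3]
opening: 0.0932
gripper_force: 0.0
```

Emit:
drive_tool(
  moves=[93, 0, 0, 0, 0, 0, -8, 93, 0, 0, 0, 0, 0, -8, 93, 0, 0, 0, 0, 0, -4.5, 93, 0, 0, 0, 0, 0, 0, 93, 0, 0, 0, 0, 0, 0],
)

```text
t: 20.4
tool_pos: [0.4694, 0.3445, 0.3203]
orientation: [-3.067, -0.679, -0.001]
force: [0.9, 0.4, 0.0]
opening: 0.0928
gripper_force: 0.0
```

Run:
```python
from h import *
c=look("w7");greens(c,.0,.026,.065)
to(467.5,344.5,190,-64.7)
```

```text
px [314. 196.] n 3295 xy 465.1 348.2 L 109.7 W 32.5 ang 25.6 zmax 38.1
px [637. 185.] n 64 xy 614.7 59.6 L 17.0 W 9.0 ang 51.9 zmax 37.3
t 20.45 tcp [469.4 344.4 320.2] yaw -65.04 tilt 0.03 open 92.8 gf 0.0 F [-0.9  1.2 -0.1]
shift [ -1.8  -0.9 130.2] turn -0.3
```

Emit:
drive_tool(
  moves=[93, -2.5, -5, 30, 0, 0, -0.6, 93, 0, 0, 40, 0, 0, 0, 93, 0, 0, 35, 0, 0, 0, 93, 0, 0, 18, 0, 0, 0, 93, 0, 0, 6, 0, 0, 0, 93, 0, 0, 0, 0, 0, 0, 93, 0, 0, 0, 0, 0, 0],
)

```text
t: 21.15
tool_pos: [0.4657, 0.3483, 0.1923]
orientation: [-3.062, -0.697, -0.003]
force: [-0.5, -0.3, -0.1]
opening: 0.0931
gripper_force: 0.0
```

Run:
```python
from h import *
to(465.1,348.2,190.5,-64.4)
```

```text
t 21.15 tcp [465.7 348.3 192.3] yaw -64.34 tilt 0.12 open 93.1 gf 0.0 F [-0.5 -0.3 -0.1]
shift [-0.6 -0.2  1.8] turn 0.1
```

Emit:
drive_tool(
  moves=[20, -0.5, 0, 1, 0, 0, 0, 20, 0, 0, 0, 0, 0, 0, 20, 0, 0, 0, 0, 0, 0, 20, 0, 0, 0, 0, 0, 0, 20, 0, 0, 0, 0, 0, 0, 20, 0, 0, 0, 0, 0, 0, 20, 0, 0, 0, 0, 0, 0, 20, 0, 0, 0, 0, 0, 0],
)

```text
t: 21.95
tool_pos: [0.4645, 0.3477, 0.1897]
orientation: [3.063, 0.699, -0.0]
force: [0.3, -0.1, -0.7]
opening: 0.0356
gripper_force: 15.0
```

Emit:
drive_tool(
  moves=[20, 0, 0, -15, 0, 0, 0, 20, 0, 0, -35, 0, 0, 0, 20, 0, 0, -40, 0, 0, 0, 20, 0, 0, -30, 0, 0, 0, 20, 0, 0, -10, 0, 0, 0, 20, 0, 0, 0, 0, 0, 0],
)

```text
t: 22.55
tool_pos: [0.4651, 0.3481, 0.3221]
orientation: [-3.062, -0.698, -0.006]
force: [-0.8, -0.2, -1.7]
opening: 0.0353
gripper_force: 15.0
```

Run:
```python
from h import *
to(626.5,-161,321,-93.2)
```

```text
t 22.55 tcp [465.1 348.1 322.1] yaw -64.3 tilt 0.24 open 35.3 gf 15.0 F [-0.8 -0.2 -1.7]
shift [-75.3 528.7   0.6] turn 28.9
```

Emit:
drive_tool(
  moves=[20, -2, 24, 0, 0, 0, 0, 20, -6, 40, 0, 0, 0, 0, 20, -6, 40, 0, 0, 0, 0, 20, -6, 40, 0, 0, 0, 0, 20, -6, 40, 0, 0, 0, 0, 20, -6, 40, 0, 0, 0, 0, 20, -6, 40, 0, 0, 0, 0, 20, -6, 40, 0, 0, 0, 0],
)

```text
t: 23.35
tool_pos: [0.556, 0.0531, 0.3169]
orientation: [-3.062, -0.699, 0.006]
force: [0.2, -0.8, -0.6]
opening: 0.036
gripper_force: 15.0
```

Emit:
drive_tool(
  moves=[20, -6, 40, 0, 0, 0, 0, 20, -6, 40, 0, 0, 0, 0, 20, -6, 40, 0, 0, 0, 0, 20, -6, 40, 0, 0, 0, 0, 20, -6, 40, 0, 0, 0, 0, 20, -1, 24, 0, 0, 0, 5, 20, 0, 0, 0, 0, 0, 8, 20, 0, 0, 0, 0, 0, 8],
)

```text
t: 24.15
tool_pos: [0.6251, -0.1616, 0.3161]
orientation: [-3.138, -0.117, 0.007]
force: [0.2, 0.7, -0.1]
opening: 0.0355
gripper_force: 15.0
```

Emit:
drive_tool(
  moves=[20, 0, 0, 0, 0, 0, 8, 20, 0, 0, 0, 0, 0, 0, 20, 0, 0, 0, 0, 0, 0],
)

```text
t: 24.45
tool_pos: [0.6254, -0.1604, 0.3176]
orientation: [-3.14, 0.084, 0.005]
force: [0.5, 0.7, -0.8]
opening: 0.0356
gripper_force: 15.0
```

Run:
```python
from h import *
to(626.5,-161,211,-93.2)
```

```text
t 24.45 tcp [ 625.4 -160.4  317.6] yaw -93.06 tilt 0.18 open 35.6 gf 15.0 F [ 0.5  0.7 -0.8]
shift [  1.5   0.6 106.6] turn 0.1
```

Emit:
drive_tool(
  moves=[20, 1, 0.5, 15, 0, 0, 0.2, 20, 0, 0, 30, 0, 0, 0, 20, 0, 0, 30, 0, 0, 0, 20, 0, 0, 16, 0, 0, 0, 20, 0, 0, 6, 0, 0, 0, 20, 0, 0, 0, 0, 0, 0, 20, 0, 0, 0, 0, 0, 0],
)

```text
t: 25.15
tool_pos: [0.6276, -0.1613, 0.2241]
orientation: [3.14, -0.095, 0.003]
force: [0.2, -0.3, -0.9]
opening: 0.0356
gripper_force: 15.0
```

Run:
```python
from h import *
to(626.7,-161,210.3,-93.2)
```

```text
t 25.15 tcp [ 627.6 -161.3  224.1] yaw -93.48 tilt 0.12 open 35.6 gf 15.0 F [ 0.2 -0.3 -0.9]
shift [-0.9 -0.3 13.8] turn -0.3
```

Emit:
drive_tool(
  moves=[20, -1, -0.3, 5, 0, 0, -0.2, 20, 0, 0, 4, 0, 0, 0, 20, 0, 0, 2, 0, 0, 0, 20, 0, 0, 2, 0, 0, 0, 20, 0, 0, 0, 0, 0, 0, 20, 0, 0, 0, 0, 0, 0],
)

```text
t: 25.75
tool_pos: [0.626, -0.1609, 0.2106]
orientation: [3.14, -0.09, 0.001]
force: [-4.0, -0.0, 5.2]
opening: 0.0356
gripper_force: 15.0
```

Release, rise, and back inward so the wrist camera can see the whole row.

Emit:
drive_tool(
  moves=[38, 0, 0, 0, 0, 0, 0, 42, 0, 0, 0, 0, 0, 0, 50, 0, 0, 0, 0, 0, 0, 50, 0, 0, 0, 0, 0, 0, 50, 0, 0, -10, 0, 0, 0, 50, 0, 0, -30, 0, 0, 0, 50, 0, 0, -40, 0, 0, 0, 50, 0, 0, -40, 0, 0, 0],
)

```text
t: 26.55
tool_pos: [0.6256, -0.1606, 0.3313]
orientation: [-3.14, 0.09, 0.001]
force: [0.4, -1.0, 0.4]
opening: 0.0502
gripper_force: 0.0
```

Emit:
drive_tool(
  moves=[50, -20, -35, -30, 0, 0, 0, 50, -30, -35, -20, 0, 0, 0, 50, -30, -35, 0, 0, 0, 0, 50, 0, 0, 0, 0, 0, 0, 50, 0, 0, 0, 0, 0, 0, 50, 0, 0, 0, 0, 0, 0],
)

```text
t: 27.15
tool_pos: [0.5527, -0.0522, 0.3801]
orientation: [3.14, -0.091, 0.002]
force: [0.3, -0.9, -0.2]
opening: 0.0498
gripper_force: 0.0
```

Run:
```python
from h import *
pose();c=look("w8");greens(c,.0,.042,.06)
W=cloud(c);col=c["color"].astype(int)
m=(col.max(-1)<110)&(W[...,2]>.008)&(W[...,2]<.022)
k,L,s,ce=cv2.connectedComponentsWithStats(m.astype(np.uint8)); i=1+s[1:,4].argmax()
print("board",cv2.minAreaRect((W[L==i][:,:2]*1000).astype(np.float32)))
```

```text
t 27.15 tcp [552.7 -52.2 380.1] yaw -93.31 tilt 0.07 open 49.8 gf 0.0 F [ 0.3 -0.9 -0.2]
px [510.  97.] n 557 xy 635.1 -263.3 L 104.8 W 28.2 ang 3.5 zmax 59.7
px [415. 111.] n 3513 xy 626.6 -161.1 L 110.2 W 34.1 ang -3.4 zmax 58.6
px [351. 114.] n 2819 xy 629.4 -92.7 L 90.3 W 35.3 ang -2.4 zmax 58.7
px [287. 114.] n 2181 xy 634.7 -22.7 L 69.1 W 35.1 ang -2.6 zmax 58.7
px [223. 115.] n 1603 xy 637.6 46.7 L 49.8 W 35.7 ang -3.4 zmax 58.8
board ((631.8240356445312, -57.93119812011719), (285.96099853515625, 136.95794677734375), 86.88086700439453)
```

View pics/w8.png

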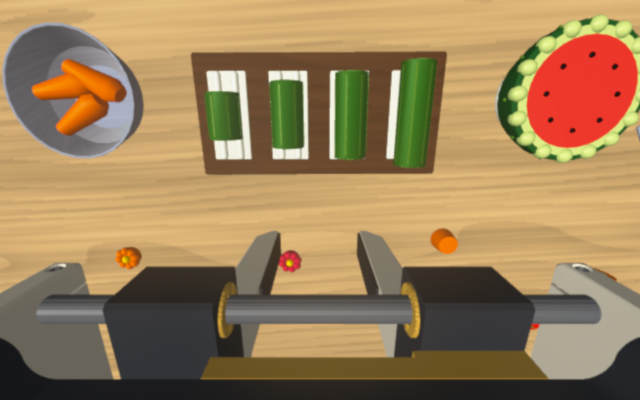

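The view shows all four seated: the 50 at (223,115), 70 at (287,114), 90 at (351,114) and 110 at (415,111). The longest is next to the melon at (580,90). All tops are level, and the pieces are centred on the board and parallel to it. Handing in.

```bash
python3 -c "
from plant import robot
print(robot.close_job())"
```

```text
the job is handed in; nothing more can be done
None
```

The job is handed in at about 27 s: all four cucumber lengths lie seated and centred on their rests, 110, 90, 70, 50 mm from the melon to the bowl, with the robot clear of them.

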